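Park the rough-soled block on the slope

TASK

Two of the three look-alike hand blocks have slick undersides and one a rough one: drag each of them about 4 cm or more along the bench to feel which is which, leaving it lying where the drag ends. Then park the rough one flat on the middle of the sloping rest, where only it can stay, letting it settle before you let go; the slick ones stay flat on the bare bench. Drop nothing, let no block slide off, and leave the bottle, weight and brush where they are.

Things in the scene. Friction and masses are not known exactly. Their poses are not given: they have to be found in the camera images.
- block_a: One of three look-alike hand blocks, each 600 g within 5 %: flat base 64 mm (its x) by 110 mm (its y), 20 mm thick; on it, centred, a grip bar 24 mm (x) by 90 mm (y), from 20 to 48 mm above the underside. Origin: centre of the underside; z up. Starts flat on the bench, bar within 20 degrees of world y; at least 50 mm free to slide along its x, towards x = 0.49.
- block_b: Same shape, look and weight as block_a, same origin and axes. Hidden undersides: two of the three are slick (sliding friction about 0.12 and 0.17), one is rough (about 0.9), so dragging takes about 0.7, 1.0 and 5.3 N at the block's own weight (all 15 % more or less from day to day). The letters are no guide to which.
- block_c: Same shape, look and weight as block_a, same origin and axes. The grip bars of all three are equally grippy; only the undersides differ. The letters are no guide to which.
- rest_board: Smooth sloping beech board of the fixed parking rest, no lip, at the left or right end of the row of blocks: 150 mm down the slope (its x) by 170 mm across (its y). Origin: centre of its top surface, 45 mm above the bench. x points up the slope, away from the robot; z is the surface normal, 22 degrees (0.384 rad) from vertical, leaning towards the robot. Low edge 17 mm, high edge 73 mm above the bench.
- mat: Flat cork mat 140 mm (x) by 170 mm (y), 6 mm thick, fixed to the bench at the end of the row opposite the rest; not used. Origin: centre of its underside.
- bottle: Squat amber bottle with a black cap, standing, 68 mm across and 105 mm high, beyond the blocks. Loose bystander, to be left where it is. Origin: centre of its underside.
- weight: Chrome record weight, standing, 76 mm across and 64 mm high, beyond the blocks. Loose bystander, to be left where it is. Origin: centre of its underside.
- brush: Orange record brush, 30 mm (x) by 130 mm (y), 36 mm high, beyond the blocks. Loose bystander, to be left where it is. Origin: centre of its underside.
There are look-alikes about, which are no part of the job. What is shaped like the block_c but pink is not meant. Leave any green or turquoise look-alike of the block_a alone.

How it is judged (in metres and radians):
On the way:
1. All three blocks lie flat on the bench, each more than 25 mm from where it started (distance of each of block_a, block_b, block_c from where it was at the start of the episode above 0.025 m and height (world z) of each of block_a, block_b, block_c below 0.003 m and angle between each of block_a, block_b, block_c's own z axis and vertical below 0.05 rad), for 0.1 s.
At the end, for the whole second after the job is handed in: One block at rest flat on the sloping board (only the rough one can stay there), its centre within 50 mm along the slope and 45 mm across it of the board's centre; the other two at rest flat on the bare bench; all released (((x of block_a in the frame of rest_board between -0.05 and 0.05 m and y of block_a in the frame of rest_board between -0.045 and 0.045 m and z of block_a in the frame of rest_board between -0.004 and 0.004 m and angle between the z axis of block_a and the z axis of rest_board, either way round below 0.06 rad and linear speed of each of block_a, block_b, block_c below 0.02 m/s and angular speed of each of block_a, block_b, block_c below 0.2 rad/s and height (world z) of block_b between -0.003 and 0.003 m and angle between each of block_b, block_c's own z axis and vertical below 0.05 rad and height (world z) of block_c between -0.003 and 0.003 m) or (x of block_b in the frame of rest_board between -0.05 and 0.05 m and y of block_b in the frame of rest_board between -0.045 and 0.045 m and z of block_b in the frame of rest_board between -0.004 and 0.004 m and angle between the z axis of block_b and the z axis of rest_board, either way round below 0.06 rad and linear speed of each of block_b, block_a, block_c below 0.02 m/s and angular speed of each of block_b, block_a, block_c below 0.2 rad/s and height (world z) of block_a between -0.003 and 0.003 m and angle between each of block_a, block_c's own z axis and vertical below 0.05 rad and height (world z) of block_c between -0.003 and 0.003 m) or (x of block_c in the frame of rest_board between -0.05 and 0.05 m and y of block_c in the frame of rest_board between -0.045 and 0.045 m and z of block_c in the frame of rest_board between -0.004 and 0.004 m and angle between the z axis of block_c and the z axis of rest_board, either way round below 0.06 rad and linear speed of each of block_c, block_a, block_b below 0.02 m/s and angular speed of each of block_c, block_a, block_b below 0.2 rad/s and height (world z) of block_a between -0.003 and 0.003 m and angle between each of block_a, block_b's own z axis and vertical below 0.05 rad and height (world z) of block_b between -0.003 and 0.003 m))); the robot touches nothing.
It fails at once if A block falls or slides away: it moves faster than 0.4 m/s with no finger on it ((linear speed of block_a above 0.4 m/s and contact force between the fingers and block_a below 0.05 N) or (linear speed of block_b above 0.4 m/s and contact force between the fingers and block_b below 0.05 N) or (linear speed of block_c above 0.4 m/s and contact force between the fingers and block_c below 0.05 N)).
It fails at once if A block slides off: with no finger on it, it lies tilted with its centre more than 60 mm down the slope from the board's centre ((angle between block_a's own z axis and vertical above 0.2 rad and x of block_a in the frame of rest_board below -0.06 m and contact force between the fingers and block_a below 0.05 N) or (angle between block_b's own z axis and vertical above 0.2 rad and x of block_b in the frame of rest_board below -0.06 m and contact force between the fingers and block_b below 0.05 N) or (angle between block_c's own z axis and vertical above 0.2 rad and x of block_c in the frame of rest_board below -0.06 m and contact force between the fingers and block_c below 0.05 N)).
It fails at once if The bottle, weight or brush is moved by more than 20 mm (distance of any of bottle, weight, brush from where it was at the start of the episode above 0.02 m).
It also fails if it takes over 64 s, if anything falls off the work surface, if the arm or the gripper's body presses on something with over 40 N, if the wrist force passes 120 N, or if a joint passes its speed limit or range.

ROBOT

A 6-joint arm with a two-finger parallel gripper is mounted at the origin on the work surface. World frame = base frame: x ahead of the robot, y to its left, z up, the work surface at z = 0. Lengths are in m, angles in degrees, forces in N, time in s.
With the tool pointing down it reaches from about 0.25 to 0.725 m from the base axis. Payload 9.7 kg.
Tool frame: the origin (TCP) lies at the very end of the fingers, on their centre line; the grasp point (between the pads) lies 19 mm behind it; z points along the fingers, y is the direction in which the jaws open and shut (so a half turn about z gives the same grasp; the last joint's range is limited). The gripper opens to 85 mm and grips with 20 to 120 N. Pads are 22 mm wide; open, the fingers measure 114 mm over their backs; the gripper's body (76 mm by 85 mm) begins 54 mm behind the grasp point. The pads swing forward as they close: fully open they stand 13 mm farther back than shut.
Start: joints at [0, 4.979, 10.078, 95.1, 0, 90], TCP at [0.55, -0, 0.231] pointing down, gripper open.
Joint ranges: [-179.16, 179.16], [-48.56, 103.87], [-65.8, 70.77], [-126.05, 130.52], [-82.76, 87.17], [-180, 180]. Speed limits (degrees/s): [127.2, 127.2, 147.25, 180, 180, 180].

INTERFACE

Orientations are given as [roll, pitch, yaw] about the fixed x, y, z axes, in that order (R = Rz(yaw) Ry(pitch) Rx(roll)).
In Python, from workcell import bot, camera, ticket gives the robot as it stands.
- The arm moves only by the shell command python3 -m jog 'ROWS' [FORCE]. ROWS is a JSON object of lists of equal length, an entry for each row: "turn": the turn, a rotation vector about the world's x, y, z each as a share of 8 degrees, from -1 to 1, a list of three; "delta_pos": the shift along the world's x, y, z each as a share of 50 mm, from -1 to 1, a list of three; "hand": the opening, from -1 (shut) to 1 (fully open). A call has exactly 10 rows; each row shifts and turns the commanded pose from where the row before left it; what a row does not reach is not made up. A row lasts 1/10 s, in which the tool goes at most 50 mm and 8.59 degrees, less where a joint would pass 70% of its speed; a pose out of reach is approached as far as the arm can. A call with a number of a shift or a turn outside -1 to 1 is refused whole. A call with a gripper value outside its range is refused whole. The fingers move at their own pace and stop on an object; FORCE is the grip in N (left out, the last holds). Time passes only in rows, so rows that do not move let the fingers close, or fill a call up. It gives the time, the measured TCP pose, the force and the opening at its end, in the units of the state.
- bot.get_obs(): the state, without advancing time (a new reading comes with each control period).
- camera(name): name is "scene" or "side" or "wrist"; returns a dict with "frame" (384x512x3 uint8, red, green, blue), "range_z" (384x512 float32, m along the optical axis (not along the pixel's ray), 0 where there is no reading), "fx", "fy", "cx", "cy" (pixels), "extrinsics" (4x4, takes a point from world to camera coordinates); the wrist camera has in their place "mount" (4x4, takes a point from camera to tool coordinates, whose origin is the TCP and whose axes are the flange's). Camera axes: x right, y up, looking along -z (the intrinsics and any distortion apply to the point x, -y, -z); pixel columns grow to the right and rows downward; lengths in m; the calibration is good to about 2 mm. A picture is of the moment at which its call begins: read the wrist's pose just before it.
- ticket.job_done(): hands the job in, once; it reports no verdict.
The state is a dict: "time": time; "q": joint angles; "qd": joint speeds; "joint_efforts": joint torques, N m; "ee_pos": TCP position; "tcp_rot": TCP orientation; "wrist_force": force on the tool from outside, world axes, zero at the start; "torque": the same for the moment, N m; "opening": finger opening in m.
Only numpy, scipy, OpenCV 4.12 (cv2) and the standard library are available. Lean on these libraries where they do the work, as an engineer would, in place of code of your own. Each camera call takes 0.05 s, during which the arm holds its last target.

## Working session

There is one attempt and no reset: what is moved stays moved. The work goes in short steps, Python scripts to look and compute and a shell command to move; the robot and the scene stay as the last step left them, time stands still between calls to the robot, and variables do not carry over. Pictures are saved under pics/ and viewed, and the job is handed in when it is done.

```bash
ls; mkdir -p pics; python3 - <<'E'
from workcell import bot,camera
import cv2,numpy as np
o=bot.get_obs();print({k:np.round(v,3).tolist() for k,v in o.items()})
for n in ("scene","side","wrist"):
    c=camera(n);cv2.imwrite(f"pics/{n}0.png",c["frame"][:,:,::-1]);np.savez(f"/tmp/{n}0.npz",**c)
    print(n,c["fx"],c["fy"],c["cx"],c["cy"],np.round(c.get("extrinsics",c.get("mount")),4).tolist(),(c["range_z"]>0).mean(),[k for k in c])
E
```

```text
pics
{'time': 0.0, 'q': [-0.0, 5.011, 10.033, 95.1, 0.001, 90.0], 'qd': [0.081, -0.02, 0.003, -0.048, -0.009, 0.004], 'joint_efforts': [0.001, -52.039, 46.48, 0.016, 0.0, -0.0], 'ee_pos': [0.55, 0.0, 0.231], 'tcp_rot': [-179.922, -0.001, 90.0], 'wrist_force': [0.18, -0.438, -0.667], 'torque': [-0.03, 0.024, 0.01], 'opening': 0.085}
scene 453.69299130172726 453.69299130172726 253.34210261626157 190.8922737787891 [[0.1459, 0.9893, 0.0036, -0.0597], [-0.8199, 0.1189, 0.56, 0.3227], [0.5536, -0.0847, 0.8285, -1.54], [0.0, 0.0, 0.0, 1.0]] 0.9958394368489584 ['frame', 'range_z', 'fx', 'fy', 'cx', 'cy', 'extrinsics']
side 416.65316617231156 416.65316617231156 246.03082858783728 187.7072601137499 [[0.8014, -0.5978, 0.0165, -0.373], [0.3958, 0.5509, 0.7347, -0.21], [-0.4484, -0.5823, 0.6782, -1.0705], [0.0, 0.0, 0.0, 1.0]] 0.9961039225260416 ['frame', 'range_z', 'fx', 'fy', 'cx', 'cy', 'extrinsics']
wrist 272.9396377471728 272.9396377471728 254.43938324618352 189.85712250196008 [[0.0007, 0.9455, 0.3255, 0.0833], [1.0, -0.0009, 0.0005, 0.001], [0.0008, 0.3255, -0.9455, -0.1433], [0.0, 0.0, 0.0, 1.0]] 0.9961293538411459 ['frame', 'range_z', 'fx', 'fy', 'cx', 'cy', 'mount']
```

View pics/scene0.png

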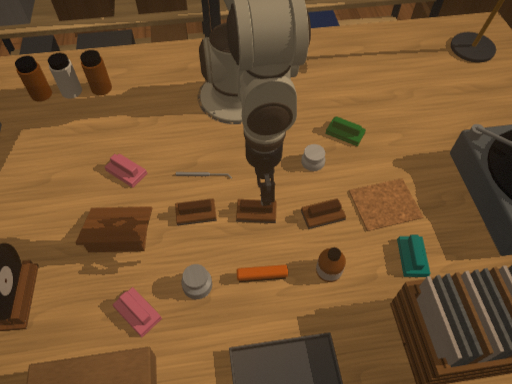

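View pics/side0.png

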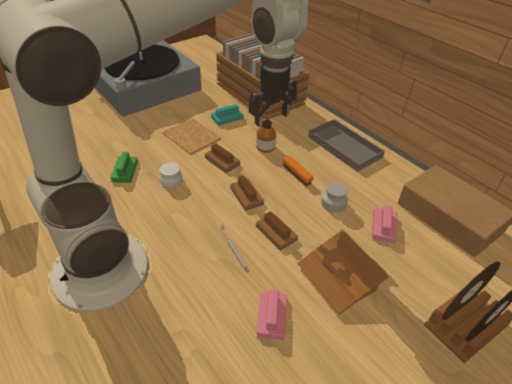

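View pics/wrist0.png

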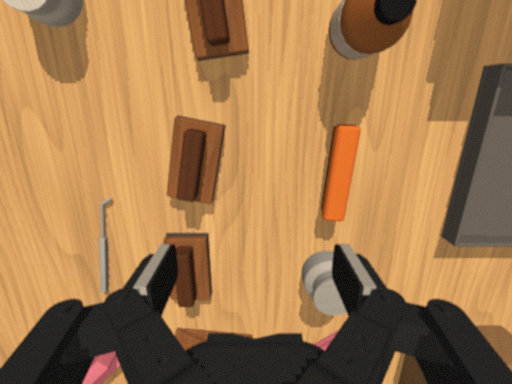

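The scene view shows three brown blocks at about (196,212), (256,210) and (323,213), the sloping rest at (115,230) on the left (−y), and the cork mat at (386,204). The weight is at (196,282), the brush at (262,273) and the bottle at (330,265). The pink (126,170), (137,311), green (346,131) and turquoise (413,255) pieces are look-alikes, so I'm leaving them alone. Only the three brown ones fit the description.

```bash
cat > h.py <<'E'
import numpy as np,cv2
from scipy.spatial.transform import Rotation as R
def ext(c,o=None):
    if "extrinsics" in c: return np.array(c["extrinsics"])
    T=np.eye(4);T[:3,:3]=R.from_euler("xyz",o["tcp_rot"],degrees=True).as_matrix();T[:3,3]=o["ee_pos"]
    return np.linalg.inv(T@np.array(c["mount"]))
def cloud(c,E):
    z=np.array(c["range_z"]);v,u=np.mgrid[:384,:512]
    X=np.stack([(u-c["cx"])/c["fx"]*z,-(v-c["cy"])/c["fy"]*z,-z],-1)
    return (X-E[:3,3])@E[:3,:3]
def ray(c,E,uv,h):
    uv=np.atleast_2d(uv).astype(float)
    d=np.stack([(uv[:,0]-c["cx"])/c["fx"],-(uv[:,1]-c["cy"])/c["fy"],-np.ones(len(uv))],1)@E[:3,:3]
    o=-E[:3,:3].T@E[:3,3]
    return o+d*((h-o[2])/d[:,2])[:,None]
def proj(c,E,P):
    q=np.atleast_2d(P)@E[:3,:3].T+E[:3,3]
    return np.stack([c["cx"]+c["fx"]*q[:,0]/-q[:,2],c["cy"]-c["fy"]*q[:,1]/-q[:,2]],1)
def blobs(c,E,lo,hi,xr=(.28,.62),yr=(-.5,.4),amin=60,colour=True):
    P=cloud(c,E);f=cv2.cvtColor(np.array(c["frame"]),cv2.COLOR_RGB2HSV)
    m=(P[...,2]>lo)&(P[...,2]<hi)&(P[...,0]>xr[0])&(P[...,0]<xr[1])&(P[...,1]>yr[0])&(P[...,1]<yr[1])&(np.array(c["range_z"])>0)
    if colour: m&=(f[...,2]<150)&(f[...,1]>70)
    n,l,s,cc=cv2.connectedComponentsWithStats(m.astype(np.uint8))
    out=[]
    for i in range(1,n):
        if s[i,4]<amin: continue
        p=P[l==i]
        (cx,cy),(w,hh),a=cv2.minAreaRect((p[:,:2]*1000).astype(np.float32))
        if w>hh:w,hh,a=hh,w,a+90
        a=(a+90)%180-90
        out.append(dict(px=np.round(cc[i]),n=int(s[i,4]),c=np.round([cx,cy]),m=np.round(np.median(p,0)*1000,1),wh=np.round([w,hh]),a=round(a,1),zq=np.round(np.percentile(p[:,2],[5,50,95])*1000,1)))
    return out
E
python3 - <<'E'
from h import *
o={'ee_pos':[.55,0,.231],'tcp_rot':[-179.922,-.001,90]}
for n in("scene","side","wrist"):
    c=dict(np.load(f"/tmp/{n}0.npz"));E=ext(c,o)
    for lo,hi in((.012,.03),(.038,.06)):
        print(n,lo)
        for b in blobs(c,E,lo,hi,amin=40): print(*[f"{k}={v}" for k,v in b.items()])
    if n!="wrist":
        P=cloud(c,E);m=(P[...,0]>.35)&(P[...,0]<.6)&(P[...,1]<-.2)&(P[...,1]>-.5)&(P[...,2]>.012)&(P[...,2]<.09)
        f=cv2.cvtColor(c["frame"],cv2.COLOR_RGB2HSV);m&=(f[...,2]<170)
        k,l,s,_=cv2.connectedComponentsWithStats(m.astype(np.uint8));i=1+np.argmax(s[1:,4])
        p=P[l==i];print("rest",s[i],p.mean(0),p.min(0),p.max(0));A=np.c_[p[:,:2],np.ones(len(p))]
        w=np.linalg.lstsq(A,p[:,2],rcond=None)[0]
        for _ in range(5):
            r=p[:,2]-A@w;g=abs(r)<.005;w=np.linalg.lstsq(A[g],p[g,2],rcond=None)[0]
        q=p[g];print("plane",w,np.degrees(np.arctan(np.hypot(*w[:2]))),np.degrees(np.arctan2(w[1],w[0])),g.mean(),q.min(0),q.max(0),cv2.minAreaRect((q[:,:2]*1000).astype(np.float32)))
E
```

```text
scene 0.012
px=[311. 164.] n=117 c=[329. 190.] m=[339.8 180.2  21.3] wh=[43. 70.] a=-22.7 zq=[13.2 21.3 28.4]
px=[124. 174.] n=121 c=[ 289. -362.] m=[ 295.4 -368.3   21.2] wh=[40. 67.] a=-43.9 zq=[15.4 21.2 28.1]
px=[196. 214.] n=459 c=[ 446. -169.] m=[ 463.8 -169.    20.8] wh=[ 65. 110.] a=0.3 zq=[15.5 20.8 27.2]
px=[256. 213.] n=458 c=[468.  -1.] m=[484.7  -5.4  20.8] wh=[ 68. 110.] a=-12.2 zq=[15.5 20.8 26.6]
px=[323. 215.] n=483 c=[503. 183.] m=[518.7 176.6  20.3] wh=[ 68. 111.] a=8.2 zq=[15.7 20.3 26.2]
px=[120. 210.] n=417 c=[ 421. -375.] m=[ 419.  -376.6   24.4] wh=[ 36. 171.] a=-7.1 zq=[17.8 24.4 29.5]
px=[115. 248.] n=187 c=[ 535. -387.] m=[ 534.6 -388.6   20.7] wh=[  8. 148.] a=-5.3 zq=[12.7 20.7 29.4]
scene 0.038
px=[310. 159.] n=42 c=[330. 180.] m=[338.  177.3  43.9] wh=[22. 57.] a=-45.1 zq=[38.2 43.9 48.6]
px=[194. 205.] n=294 c=[ 447. -169.] m=[ 449.5 -169.5   47.6] wh=[27. 88.] a=0.8 zq=[40.4 47.6 52.1]
px=[324. 207.] n=294 c=[503. 182.] m=[505.6 182.   48. ] wh=[26. 90.] a=8.6 zq=[40.4 48.  51.9]
px=[255. 205.] n=245 c=[469.  -2.] m=[471.7  -7.6  47.7] wh=[27. 89.] a=
[... 2036 characters left out ...]
2196 c=[470.   0.] m=[482.5   8.5  20.9] wh=[ 63. 109.] a=-11.2 zq=[19.  20.9 22.4]
px=[197. 263.] n=1137 c=[ 449. -167.] m=[ 467.1 -150.2   20.7] wh=[ 62. 108.] a=0.3 zq=[14.8 20.7 26.3]
px=[174. 292.] n=59 c=[ 423. -206.] m=[ 424.  -210.8   20.7] wh=[ 8. 31.] a=-5.6 zq=[19.3 20.7 21.7]
px=[186. 337.] n=204 c=[ 438. -295.] m=[ 433.9 -294.3   23.9] wh=[33. 45.] a=-49.5 zq=[16.8 23.9 28.8]
wrist 0.038
px=[214.  20.] n=981 c=[508. 158.] m=[508.6 157.7  48.7] wh=[24. 39.] a=7.5 zq=[45.  48.7 50.2]
px=[190. 165.] n=1427 c=[470.   1.] m=[471.3   4.3  48.7] wh=[24. 89.] a=-11.3 zq=[44.5 48.7 50.1]
px=[185. 280.] n=867 c=[ 448. -168.] m=[ 451.3 -167.3   48.5] wh=[24. 90.] a=-0.0 zq=[41.  48.5 49.8]
```

```bash
python3 -m jog '{"delta_pos":[[-0.18,0,-0.28],[-0.18,0,-0.28],[-0.18,0,-0.28],[-0.18,0,-0.28],[-0.18,0,-0.28],[-0.18,0,-0.28],[-0.18,0,-0.28],[-0.18,0,-0.28],[-0.18,-0.02,-0.28],[0,0,0]],"turn":[[0,0,-0.163],[0,0,-0.163],[0,0,-0.163],[0,0,-0.163],[0,0,-0.163],[0,0,-0.163],[0,0,-0.163],[0,0,-0.163],[0,0,-0.163],[0,0,0]],"hand":[0.3,0.3,0.3,0.3,0.3,0.3,0.3,0.3,0.3,0.3]}' 30
python3 - <<'E'
from h import *
from workcell import bot,camera
o=bot.get_obs();print({k:np.round(v,4).tolist() for k,v in o.items() if k!='qd'})
c=camera("wrist");cv2.imwrite("pics/w1.png",c["frame"][:,:,::-1]);E=ext(c,o)
for b in blobs(c,E,.038,.06,amin=300)+blobs(c,E,.012,.03,amin=500): print(*[f"{k}={v}" for k,v in b.items()])
E
```

```text
time: 1.15
ee_pos: [0.4672, -0.0011, 0.1035]
tcp_rot: [-179.8, 0.0, 78.2]
wrist_force: [-0.3, -0.2, 0.7]
opening: 0.0556
{'time': 1.15, 'q': [-0.1275, -6.7685, -15.6429, 81.3138, -0.0022, 101.631], 'joint_efforts': [-0.0427, -40.2319, 46.1, -0.4398, -0.006, 0.3036], 'ee_pos': [0.4672, -0.0011, 0.1035], 'tcp_rot': [-179.816, 0.0401, 78.2415], 'wrist_force': [-0.3355, -0.2368, 0.749], 'torque': [-0.0154, -0.0686, 0.0008], 'opening': 0.0556}
px=[256. 200.] n=3197 c=[469.   0.] m=[470.4   5.9  48.3] wh=[24. 89.] a=-11.3 zq=[45.6 48.3 49.5]
px=[261. 329.] n=343 c=[ 449. -127.] m=[ 448.4 -125.1   45.6] wh=[11. 25.] a=75.1 zq=[38.8 45.6 48.8]
px=[268.  12.] n=1472 c=[508. 131.] m=[504.9 133.7  20.2] wh=[21. 66.] a=78.5 zq=[14.9 20.2 22.1]
px=[226. 178.] n=1050 c=[445.   7.] m=[447.3  19.6  20.5] wh=[ 13. 106.] a=-11.2 zq=[19.2 20.5 21.6]
px=[274. 186.] n=2393 c=[473.  -0.] m=[488.5   0.8  20.4] wh=[ 59. 109.] a=-12.0 zq=[18.7 20.4 21.7]
px=[261. 313.] n=1484 c=[ 449. -138.] m=[ 448.1 -125.    20.3] wh=[53. 64.] a=88.2 zq=[13.9 20.3 26. ]
```

View pics/w1.png

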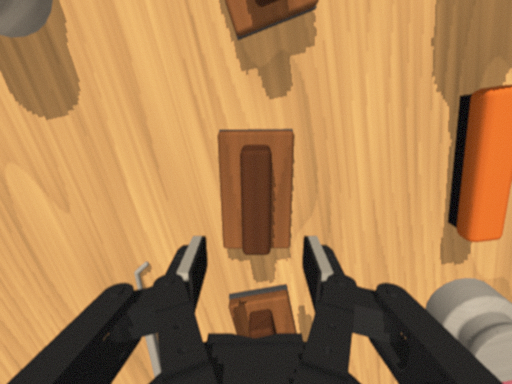

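The view shows the brown middle block, bar centred at (256,200), square between the open jaws at (190,250) and (318,250). Height reads 48 mm, as expected, so I'm descending.

```bash
python3 -m jog '{"delta_pos":[[0.02,0,-0.2],[0.02,0,-0.2],[0,0,-0.2],[0,0,-0.2],[0,0,-0.2],[0,0,-0.2],[0,0,-0.2],[0,0,-0.16],[0,0,0],[0,0,0]],"turn":[[0,0,0],[0,0,0],[0,0,0],[0,0,0],[0,0,0],[0,0,0],[0,0,0],[0,0,0],[0,0,0],[0,0,0]],"hand":[0.3,0.3,0.3,0.3,0.3,0.3,0.3,0.3,0.3,0.3]}' 30
python3 -c "
from workcell import bot
o=bot.get_obs();print(o['wrist_force'],o['torque'],o['ee_pos'])"
python3 -m jog '{"delta_pos":[[0,0,0],[0,0,0],[0,0,0],[0,0,0],[0,0,0],[0,0,0],[0,0,0],[0,0,0],[0,0,0],[0,0,0]],"turn":[[0,0,0],[0,0,0],[0,0,0],[0,0,0],[0,0,0],[0,0,0],[0,0,0],[0,0,0],[0,0,0],[0,0,0]],"hand":[-0.6,-0.6,-0.6,-0.6,-0.6,-0.6,-0.6,-0.6,-0.6,-0.6]}' 25
python3 -c "
from workcell import bot
o=bot.get_obs();print(o['wrist_force'],o['torque'],o['ee_pos'])"
```

```text
time: 2.2
ee_pos: [0.471, -0.001, 0.0273]
tcp_rot: [-180.0, -0.0, 78.3]
wrist_force: [-0.1, -0.7, -0.6]
opening: 0.0557
[-0.06175395 -0.71928997 -0.64011275] [-0.00068521 -0.02748112 -0.01819146] [ 0.47100967 -0.00098876  0.02733938]
time: 3.2
ee_pos: [0.4712, -0.001, 0.0279]
tcp_rot: [180.0, -0.0, 78.3]
wrist_force: [-2.7, 0.5, 5.3]
opening: 0.0233
[-2.71931423  0.52840554  5.3449322 ] [ 0.06928066  0.50969878 -0.00084755] [ 0.47122855 -0.00096531  0.02786947]
```

```bash
cat > s.py <<'E'
from workcell import bot
import numpy as np
o=bot.get_obs();print("F",np.round(o['wrist_force'],2),"M",np.round(o['torque'],3),"p",np.round(o['ee_pos'],4))
E
python3 -m jog '{"delta_pos":[[0,0,0.01],[0,0,0],[0,0,0],[0,0,0],[0,0,0],[0,0,0],[0,0,0],[0.1,0,0],[0.1,0,0],[0.1,0,0]],"turn":[[0,0,0],[0,0,0],[0,0,0],[0,0,0],[0,0,0],[0,0,0],[0,0,0],[0,0,0],[0,0,0],[0,0,0]],"hand":[-0.6,-0.6,-0.6,-0.6,-0.6,-0.6,-0.6,-0.6,-0.6,-0.6]}'
python3 s.py
python3 -m jog '{"delta_pos":[[0.1,0,0],[0.1,0,0],[0.1,0,0],[0.1,0,0],[0.1,0,0],[0.1,0,0],[0.02,0,0],[0.02,0,0],[0.02,0,0],[0.02,0,0]],"turn":[[0,0,0],[0,0,0],[0,0,0],[0,0,0],[0,0,0],[0,0,0],[0,0,0],[0,0,0],[0,0,0],[0,0,0]],"hand":[-0.6,-0.6,-0.6,-0.6,-0.6,-0.6,-0.6,-0.6,-0.6,-0.6]}'
python3 s.py
```

```text
time: 4.2
ee_pos: [0.4861, -0.0011, 0.0279]
tcp_rot: [-180.0, 0.0, 78.3]
wrist_force: [-4.0, -0.2, 6.5]
opening: 0.0237
F [-4.04 -0.2   6.45] M [-0.023  0.696  0.036] p [ 0.4861 -0.0011  0.0279]
time: 5.2
ee_pos: [0.52, -0.0011, 0.0279]
tcp_rot: [-180.0, 0.0, 78.3]
wrist_force: [-4.1, 0.3, 5.1]
opening: 0.0236
F [-4.07  0.27  5.14] M [-0.012  0.761  0.032] p [ 0.52   -0.0011  0.0279]
```

```bash

python3 -m jog '{"delta_pos":[[0,0,0.01],[0,0,0],[0,0,0],[0,0,0],[0,0,0],[0,0,0],[-0.05,0,0],[-0.05,0,0],[-0.05,0,0],[-0.05,0,0]],"turn":[[0,0,0],[0,0,0],[0,0,0],[0,0,0],[0,0,0],[0,0,0],[0,0,0],[0,0,0],[0,0,0],[0,0,0]],"hand":[-0.6,-0.6,-0.6,-0.6,-0.6,-0.6,-0.6,-0.6,-0.6,-0.6]}'
python3 s.py
python3 -m jog '{"delta_pos":[[0,0,0],[0,0,0],[0,0,0],[0.05,0,0],[0.05,0,0],[0.05,0,0],[0.05,0,0],[0.05,0,0],[0.05,0,0],[0.05,0,0]],"turn":[[0,0,0],[0,0,0],[0,0,0],[0,0,0],[0,0,0],[0,0,0],[0,0,0],[0,0,0],[0,0,0],[0,0,0]],"hand":[-0.6,-0.6,-0.6,-0.6,-0.6,-0.6,-0.6,-0.6,-0.6,-0.6]}'
python3 s.py
```

```text
time: 6.2
ee_pos: [0.5095, -0.001, 0.0281]
tcp_rot: [-180.0, 0.0, 78.3]
wrist_force: [-0.7, 0.4, -6.4]
opening: 0.0237
F [-0.72  0.41 -6.38] M [-0.028 -0.004  0.003] p [ 0.5095 -0.001   0.0281]
time: 7.2
ee_pos: [0.5277, -0.001, 0.0283]
tcp_rot: [-180.0, -0.0, 78.3]
wrist_force: [0.6, 0.1, -5.5]
opening: 0.0233
F [ 0.59  0.06 -5.52] M [ 0.    -0.022 -0.018] p [ 0.5277 -0.001   0.0283]
```

```bash

python3 -m jog '{"delta_pos":[[0,0,-0.006],[0,0,0],[0,0,0],[0,0,0],[-0.05,0,0],[-0.05,0,0],[-0.05,0,0],[-0.05,0,0],[-0.05,0,0],[-0.05,0,0]],"turn":[[0,0,0],[0,0,0],[0,0,0],[0,0,0],[0,0,0],[0,0,0],[0,0,0],[0,0,0],[0,0,0],[0,0,0]],"hand":[-0.6,-0.6,-0.6,-0.6,-0.6,-0.6,-0.6,-0.6,-0.6,-0.6]}'
python3 s.py
python3 -m jog '{"delta_pos":[[0,0,0],[0,0,0],[0,0,0],[0,0,0],[0.05,0,0],[0.05,0,0],[0.05,0,0],[0.05,0,0],[0.05,0,0],[0.05,0,0]],"turn":[[0,0,0],[0,0,0],[0,0,0],[0,0,0],[0,0,0],[0,0,0],[0,0,0],[0,0,0],[0,0,0],[0,0,0]],"hand":[-0.6,-0.6,-0.6,-0.6,-0.6,-0.6,-0.6,-0.6,-0.6,-0.6]}'
python3 s.py
```

```text
time: 8.2
ee_pos: [0.5122, -0.001, 0.028]
tcp_rot: [-180.0, -0.0, 78.3]
wrist_force: [-0.3, 0.2, -5.9]
opening: 0.0235
F [-0.26  0.17 -5.86] M [ 0.008  0.007 -0.014] p [ 0.5122 -0.001   0.028 ]
time: 9.2
ee_pos: [0.5277, -0.001, 0.0279]
tcp_rot: [-180.0, -0.0, 78.3]
wrist_force: [0.2, 0.2, -6.2]
opening: 0.0235
F [ 0.2   0.17 -6.18] M [ 0.006 -0.041  0.023] p [ 0.5277 -0.001   0.0279]
```

```bash

python3 -m jog '{"delta_pos":[[0,0,-0.008],[0,0,0],[0,0,0],[0,0,0],[-0.05,0,0],[-0.05,0,0],[-0.05,0,0],[-0.05,0,0],[-0.05,0,0],[-0.05,0,0]],"turn":[[0,0,0],[0,0,0],[0,0,0],[0,0,0],[0,0,0],[0,0,0],[0,0,0],[0,0,0],[0,0,0],[0,0,0]],"hand":[-0.6,-0.6,-0.6,-0.6,-0.6,-0.6,-0.6,-0.6,-0.6,-0.6]}'
python3 s.py
python3 -m jog '{"delta_pos":[[0,0,0],[0,0,0],[0,0,0],[0,0,0],[0.05,0,0],[0.05,0,0],[0.05,0,0],[0.05,0,0],[0.05,0,0],[0.05,0,0]],"turn":[[0,0,0],[0,0,0],[0,0,0],[0,0,0],[0,0,0],[0,0,0],[0,0,0],[0,0,0],[0,0,0],[0,0,0]],"hand":[-0.6,-0.6,-0.6,-0.6,-0.6,-0.6,-0.6,-0.6,-0.6,-0.6]}'
python3 s.py
```

```text
time: 10.2
ee_pos: [0.5125, -0.001, 0.0279]
tcp_rot: [180.0, -0.0, 78.3]
wrist_force: [2.2, 0.2, 0.6]
opening: 0.0235
F [2.24 0.2  0.58] M [ 0.035 -0.383 -0.022] p [ 0.5125 -0.001   0.0279]
time: 11.2
ee_pos: [0.5272, -0.001, 0.0279]
tcp_rot: [-180.0, 0.0, 78.3]
wrist_force: [-4.5, 0.2, 6.6]
opening: 0.0231
F [-4.52  0.17  6.58] M [-0.018  0.79  -0.033] p [ 0.5272 -0.001   0.0279]
```

```bash

python3 -m jog '{"delta_pos":[[0,0,0],[0,0,0],[0,0,0],[-0.04,0,0],[-0.04,0,0],[-0.04,0,0],[-0.04,0,0],[-0.04,0,0],[-0.04,0,0],[-0.04,0,0]],"turn":[[0,0,0],[0,0,0],[0,0,0],[0,0,0],[0,0,0],[0,0,0],[0,0,0],[0,0,0],[0,0,0],[0,0,0]],"hand":[-0.3,-0.3,-0.3,-0.3,-0.3,-0.3,-0.3,-0.3,-0.3,-0.3]}'
python3 s.py
python3 -m jog '{"delta_pos":[[0.06,0,0],[0.06,0,0],[0.06,0,0],[0.06,0,0],[0.06,0,0],[0.06,0,0],[0.06,0,0],[0.06,0,0],[0.06,0,0],[0.06,0,0]],"turn":[[0,0,0],[0,0,0],[0,0,0],[0,0,0],[0,0,0],[0,0,0],[0,0,0],[0,0,0],[0,0,0],[0,0,0]],"hand":[-0.3,-0.3,-0.3,-0.3,-0.3,-0.3,-0.3,-0.3,-0.3,-0.3]}'
python3 s.py
```

```text
time: 12.2
ee_pos: [0.5134, -0.001, 0.0276]
tcp_rot: [180.0, 0.0, 78.3]
wrist_force: [1.7, -0.5, -0.6]
opening: 0.0299
F [ 1.65 -0.52 -0.62] M [-0.059 -0.333  0.017] p [ 0.5134 -0.001   0.0276]
time: 13.2
ee_pos: [0.5437, -0.001, 0.0275]
tcp_rot: [-180.0, -0.0, 78.3]
wrist_force: [-2.5, -0.1, 0.7]
opening: 0.0299
F [-2.52 -0.09  0.69] M [-0.004  0.557 -0.019] p [ 0.5437 -0.001   0.0275]
```

```bash

python3 -m jog '{"delta_pos":[[-0.02,0,0.4],[0,0,0.4],[-0.05,0.1,0.4],[-0.11,0.5,0],[-0.11,0.5,0],[-0.11,0.5,0],[-0.11,0.5,0],[-0.11,0.5,0],[-0.11,0.5,0],[-0.11,0.56,0]],"turn":[[0,0,0],[0,0,0],[0,0,0],[0,0,0.345],[0,0,0.345],[0,0,0.345],[0,0,0.345],[0,0,0.345],[0,0,0.345],[0,0,0.345]],"hand":[-0.3,0,0.3,0.3,0.3,0.3,0.3,0.3,0.3,0.3]}'
python3 - <<'E'
from h import *
from workcell import bot,camera
o=bot.get_obs();print({k:np.round(v,4).tolist() for k,v in o.items() if k in('ee_pos','tcp_rot')})
c=camera("wrist");cv2.imwrite("pics/w2.png",c["frame"][:,:,::-1]);E=ext(c,o)
for b in blobs(c,E,.038,.06,amin=300)+blobs(c,E,.012,.03,amin=500): print(*[f"{k}={v}" for k,v in b.items()])
E
```

```text
time: 14.2
ee_pos: [0.5018, 0.1831, 0.0877]
tcp_rot: [179.9, -0.0, 97.7]
wrist_force: [0.1, 0.9, -0.4]
opening: 0.0553
{'ee_pos': [0.5018, 0.1831, 0.0877], 'tcp_rot': [179.9366, -0.0108, 97.6825]}
px=[257. 208.] n=3651 c=[505. 184.] m=[503.9 190.2  48.3] wh=[24. 90.] a=7.6 zq=[45.6 48.3 49.5]
px=[235. 186.] n=2125 c=[503. 184.] m=[482.2 194.9  20.4] wh=[ 62. 109.] a=7.3 zq=[18.  20.4 21.7]
px=[286. 201.] n=1423 c=[527. 187.] m=[528.2 185.5  20.5] wh=[ 17. 107.] a=7.2 zq=[19.4 20.5 21.6]
px=[272. 327.] n=624 c=[545.  50.] m=[533.2  51.5  18.5] wh=[26. 63.] a=-81.0 zq=[12.6 18.5 21. ]
```

View pics/w2.png

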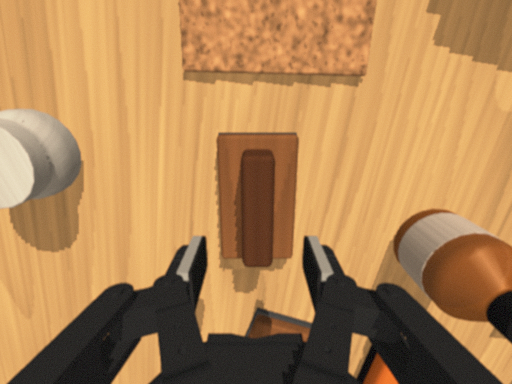

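The view shows the right-hand brown block at (257,208), square between the jaws, with the cork mat beyond at (280,35) and the bottle clear at right (460,265). Going down for a loose drag, so only the block's own weight bears on the bench.

```bash

python3 -m jog '{"delta_pos":[[0.04,0,-0.3],[0,0,-0.3],[0,0,-0.3],[0,0,-0.3],[0,0,0],[0,0,0],[0,0,0],[-0.05,0,0],[-0.05,0,0],[-0.05,0,0]],"turn":[[0,0,0],[0,0,0],[0,0,0],[0,0,0],[0,0,0],[0,0,0],[0,0,0],[0,0,0],[0,0,0],[0,0,0]],"hand":[0.3,0.3,0.3,0.3,-0.3,-0.3,-0.3,-0.3,-0.3,-0.3]}'
python3 s.py
python3 -m jog '{"delta_pos":[[-0.06,0,0],[-0.06,0,0],[-0.06,0,0],[-0.06,0,0],[-0.06,0,0],[-0.06,0,0],[-0.06,0,0],[-0.06,0,0],[-0.06,0,0],[-0.06,0,0]],"turn":[[0,0,0],[0,0,0],[0,0,0],[0,0,0],[0,0,0],[0,0,0],[0,0,0],[0,0,0],[0,0,0],[0,0,0]],"hand":[-0.3,-0.3,-0.3,-0.3,-0.3,-0.3,-0.3,-0.3,-0.3,-0.3]}'
python3 s.py
python3 -m jog '{"delta_pos":[[-0.06,0,0],[-0.06,0,0],[-0.06,0,0],[-0.06,0,0],[-0.06,0,0],[-0.03,0,0],[-0.03,0,0],[-0.03,0,0],[-0.03,0,0],[-0.03,0,0]],"turn":[[0,0,0],[0,0,0],[0,0,0],[0,0,0],[0,0,0],[0,0,0],[0,0,0],[0,0,0],[0,0,0],[0,0,0]],"hand":[-0.3,-0.3,-0.3,-0.3,-0.3,-0.3,-0.3,-0.3,-0.3,-0.3]}'
python3 s.py
```

```text
time: 15.25
ee_pos: [0.4964, 0.1822, 0.0283]
tcp_rot: [179.9, -0.0, 97.6]
wrist_force: [2.2, -0.2, 1.8]
opening: 0.0303
F [ 2.17 -0.19  1.75] M [-0.006 -0.4   -0.011] p [0.4964 0.1822 0.0283]
time: 16.25
ee_pos: [0.4658, 0.182, 0.0276]
tcp_rot: [180.0, 0.0, 97.6]
wrist_force: [2.2, -0.6, 1.1]
opening: 0.0298
F [ 2.19 -0.57  1.13] M [ 0.001 -0.439 -0.049] p [0.4658 0.182  0.0276]
time: 17.25
ee_pos: [0.4434, 0.182, 0.0276]
tcp_rot: [-180.0, 0.0, 97.6]
wrist_force: [1.6, 0.0, 1.6]
opening: 0.0301
F [1.63 0.03 1.56] M [ 0.011 -0.403  0.013] p [0.4434 0.182  0.0276]
```

```bash

python3 -m jog '{"delta_pos":[[0.05,0,0.4],[0,0,0.4],[0,-0.1,0.4],[0,-0.7,0],[0,-0.7,0],[0,-0.7,0],[0,-0.7,0],[0,-0.7,0],[0,-0.7,0],[0,-0.7,0]],"turn":[[0,0,0],[0,0,0],[0,0,0],[0,0,-0.12],[0,0,-0.12],[0,0,-0.12],[0,0,-0.12],[0,0,-0.12],[0,0,-0.12],[0,0,-0.12]],"hand":[-0.3,0,0.3,0.3,0.3,0.3,0.3,0.3,0.3,0.3]}'
python3 -m jog '{"delta_pos":[[0,-0.6,0],[0,-0.6,0],[0,-0.6,0],[0,-0.2,0],[0,0,0],[0,0,0],[0,0,0],[0,0,0],[0,0,0],[0,0,0]],"turn":[[0,0,0],[0,0,-0.05],[0,0,0],[0,0,0],[0,0,0],[0,0,0],[0,0,0],[0,0,0],[0,0,0],[0,0,0]],"hand":[0.3,0.3,0.3,0.3,0.3,0.3,0.3,0.3,0.3,0.3]}'
python3 - <<'E'
from h import *
from workcell import bot,camera
o=bot.get_obs();print({k:np.round(v,4).tolist() for k,v in o.items() if k in('ee_pos','tcp_rot')})
c=camera("wrist");cv2.imwrite("pics/w3.png",c["frame"][:,:,::-1]);E=ext(c,o)
for b in blobs(c,E,.038,.06,amin=300)+blobs(c,E,.012,.03,amin=500): print(*[f"{k}={v}" for k,v in b.items()])
E
```

```text
time: 18.25
ee_pos: [0.4453, -0.0692, 0.0873]
tcp_rot: [-180.0, -0.0, 90.8]
wrist_force: [1.7, 1.1, 0.1]
opening: 0.0554
time: 19.25
ee_pos: [0.4461, -0.1676, 0.0876]
tcp_rot: [180.0, -0.0, 90.5]
wrist_force: [0.0, -0.4, -0.0]
opening: 0.0557
{'ee_pos': [0.4461, -0.1676, 0.0876], 'tcp_rot': [179.9953, -0.0027, 90.5039]}
px=[403.  15.] n=1381 c=[534. -38.] m=[532.3 -38.7  47.8] wh=[16. 24.] a=83.2 zq=[40.  47.8 49.5]
px=[255. 210.] n=3620 c=[ 448. -168.] m=[ 447.6 -162.    48.3] wh=[24. 89.] a=0.2 zq=[45.5 48.3 49.5]
px=[382.  35.] n=2524 c=[534. -36.] m=[530.4 -46.2  20.3] wh=[39. 63.] a=78.9 zq=[15.3 20.3 25.8]
px=[229. 189.] n=1465 c=[ 447. -169.] m=[ 422.9 -156.7   20.4] wh=[ 61. 110.] a=0.2 zq=[17.4 20.4 21.5]
px=[280. 196.] n=1827 c=[ 456. -169.] m=[ 470.6 -163.5   20.5] wh=[ 45. 107.] a=-0.0 zq=[19.5 20.5 21.8]
```

View pics/w3.png

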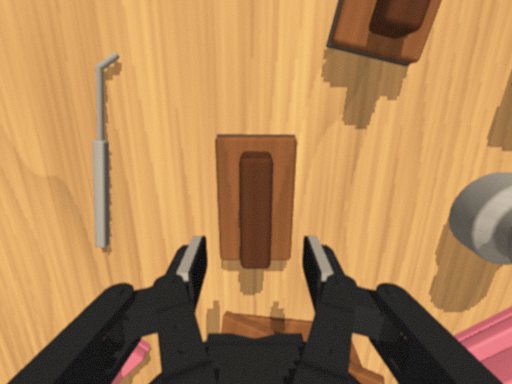

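The left brown block sits at (255,210), square between the jaws, with the dragged middle block at (385,25) and the weight clear at (485,215).

```bash

python3 -m jog '{"delta_pos":[[0.03,0,-0.3],[0,0,-0.3],[0,0,-0.3],[0,0,-0.3],[0,0,0],[0,0,0],[0,0,0],[0.05,0,0],[0.05,0,0],[0.05,0,0]],"turn":[[0,0,0],[0,0,0],[0,0,0],[0,0,0],[0,0,0],[0,0,0],[0,0,0],[0,0,0],[0,0,0],[0,0,0]],"hand":[0.3,0.3,0.3,0.3,-0.3,-0.3,-0.3,-0.3,-0.3,-0.3]}'
python3 s.py
python3 -m jog '{"delta_pos":[[0.06,0,0],[0.06,0,0],[0.06,0,0],[0.06,0,0],[0.06,0,0],[0.06,0,0],[0.06,0,0],[0.06,0,0],[0.06,0,0],[0.06,0,0]],"turn":[[0,0,0],[0,0,0],[0,0,0],[0,0,0],[0,0,0],[0,0,0],[0,0,0],[0,0,0],[0,0,0],[0,0,0]],"hand":[-0.3,-0.3,-0.3,-0.3,-0.3,-0.3,-0.3,-0.3,-0.3,-0.3]}'
python3 s.py
python3 -m jog '{"delta_pos":[[0.06,0,0],[0.03,0,0],[0.03,0,0],[0.03,0,0],[0.03,0,0],[0.03,0,0],[0.03,0,0],[0.03,0,0],[0.02,0,0],[0.02,0,0]],"turn":[[0,0,0],[0,0,0],[0,0,0],[0,0,0],[0,0,0],[0,0,0],[0,0,0],[0,0,0],[0,0,0],[0,0,0]],"hand":[-0.3,-0.3,-0.3,-0.3,-0.3,-0.3,-0.3,-0.3,-0.3,-0.3]}'
python3 s.py
```

```text
time: 20.3
ee_pos: [0.4535, -0.1681, 0.0282]
tcp_rot: [-179.8, 0.0, 90.4]
wrist_force: [-14.2, -0.1, 11.2]
opening: 0.0299
F [-14.16  -0.12  11.21] M [-0.026  2.888  0.006] p [ 0.4535 -0.1681  0.0282]
time: 21.3
ee_pos: [0.4835, -0.1681, 0.0282]
tcp_rot: [-179.8, 0.0, 90.4]
wrist_force: [-13.3, -0.3, 10.6]
opening: 0.0303
F [-13.26  -0.31  10.57] M [0.04  2.812 0.014] p [ 0.4835 -0.1681  0.0282]
time: 22.3
ee_pos: [0.4989, -0.1681, 0.0282]
tcp_rot: [-179.8, 0.0, 90.4]
wrist_force: [-12.8, 0.6, 10.8]
opening: 0.0299
F [-12.8    0.56  10.81] M [-0.014  2.835  0.037] p [ 0.4989 -0.1681  0.0282]
```

Dragging this block takes 13 N, against about 2 N for the other two, so the left block is the rough one. I'll centre on it, which unloads it so it lies flat, then look before gripping.

```bash

python3 -m jog '{"delta_pos":[[0.06,0,0.01],[0,0,0],[0,0,0],[0,0,0],[0,0,0],[0,0,0],[0,0,0],[0,0,0],[0,0,0],[0,0,0]],"turn":[[0,0,0],[0,0,0],[0,0,0],[0,0,0],[0,0,0],[0,0,0],[0,0,0],[0,0,0],[0,0,0],[0,0,0]],"hand":[-0.3,-0.3,-0.3,-0.3,-0.6,-0.6,-0.6,-0.6,-0.6,-0.6]}' 40
python3 s.py
python3 - <<'E'
from h import *
from workcell import bot,camera
for n in("scene","side"):
    c=camera(n);E=ext(c)
    cv2.imwrite(f"pics/{n}1.png",c["frame"][:,:,::-1])
    for b in blobs(c,E,.038,.054,amin=100,xr=(.38,.6),yr=(-.25,.25))+blobs(c,E,.012,.03,amin=150,xr=(.38,.6),yr=(-.25,.25)): print(*[f"{k}={v}" for k,v in b.items()])
E
```

```text
time: 23.3
ee_pos: [0.5025, -0.1681, 0.0286]
tcp_rot: [-179.9, 0.0, 90.4]
wrist_force: [-9.3, 0.2, 6.8]
opening: 0.0231
F [-9.32  0.16  6.84] M [ 0.01   1.867 -0.022] p [ 0.5025 -0.1681  0.0286]
px=[319. 189.] n=270 c=[445. 182.] m=[447.3 179.8  47.9] wh=[28. 89.] a=8.5 zq=[39.4 47.9 51.7]
px=[206. 221.] n=110 c=[ 502. -141.] m=[ 505.1 -140.4   47.8] wh=[25. 33.] a=0.6 zq=[41.4 47.8 51.2]
px=[260. 227.] n=314 c=[541.  -2.] m=[543.1  -0.9  48.4] wh=[27. 90.] a=-12.1 zq=[40.1 48.4 51.9]
px=[317. 198.] n=432 c=[445. 182.] m=[461.1 172.1  20.7] wh=[ 66. 111.] a=6.5 zq=[15.  20.7 27.2]
px=[197. 231.] n=479 c=[ 502. -169.] m=[ 519.6 -167.1   20.8] wh=[ 66. 110.] a=1.3 zq=[15.6 20.8 25.6]
px=[260. 235.] n=532 c=[541.  -2.] m=[556.2  -3.   20.5] wh=[ 67. 110.] a=-10.0 zq=[15.5 20.5 25.9]
px=[207. 158.] n=161 c=[442. 181.] m=[440.4 175.4  47.5] wh=[24. 90.] a=7.1 zq=[39.7 47.5 50.7]
px=[266. 177.] n=180 c=[538.  -2.] m=[536.2  -7.9  47.3] wh=[25. 91.] a=-11.2 zq=[40.5 47.3 50.6]
px=[298. 218.] n=144 c=[ 504. -188.] m=[ 500.3 -190.7   47. ] wh=[35. 53.] a=5.7 zq=[40.2 47.  50.8]
px=[207. 167.] n=285 c=[440. 181.] m=[428.3 159.8  20.4] wh=[ 62. 113.] a=10.3 zq=[13.8 20.4 26.8]
px=[264. 186.] n=309 c=[537.  -2.] m=[522.5 -20.8  20. ] wh=[ 62. 111.] a=-10.7 zq=[14.2 20.  25.8]
px=[291. 224.] n=394 c=[ 499. -169.] m=[ 483.1 -188.1   19.9] wh=[ 62. 109.] a=0.8 zq=[13.7 19.9 26. ]
```

View pics/scene1.png

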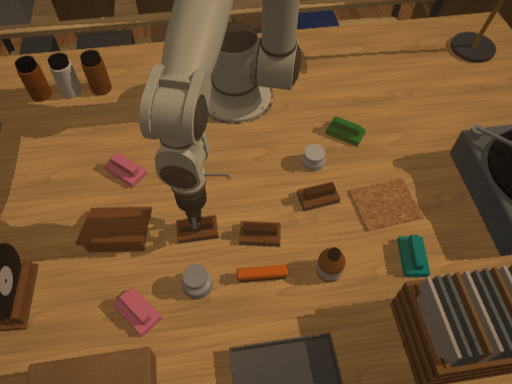

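View pics/side1.png

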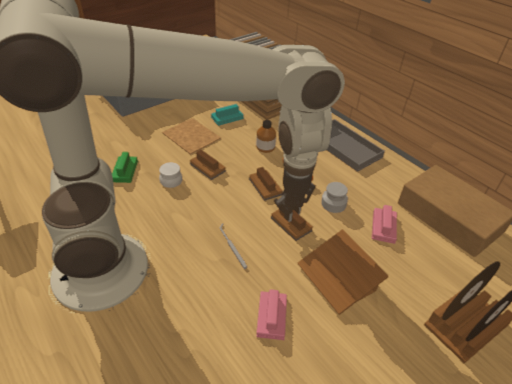

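All three blocks are flat and displaced about 55, 72 and 60 mm. The gripped block is at scene (197,229), the others at (260,233) and (319,196), clear of the mat at (386,204). The bystanders haven't moved. Lifting.

```bash

python3 -m jog '{"delta_pos":[[0,0,0.05],[0,0,0.15],[0,0,0.3],[0,0,0.4],[0,0,0.4],[0,0,0.4],[0,0,0.4],[0,0,0.4],[0,0,0.3],[0,0,0.1]],"turn":[[0,0,0],[0,0,0],[0,0,0],[0,0,0],[0,0,0],[0,0,0],[0,0,0],[0,0,0],[0,0,0],[0,0,0]],"hand":[-0.6,-0.6,-0.6,-0.6,-0.6,-0.6,-0.6,-0.6,-0.6,-0.6]}' 
python3 s.py
python3 -m jog '{"delta_pos":[[0,-0.2,0],[-0.1,-0.4,0],[-0.1,-0.5,0],[-0.2,-0.6,0],[-0.2,-0.6,0],[-0.2,-0.6,0],[-0.2,-0.5,0],[-0.1,-0.4,0],[-0.05,-0.3,0],[0,-0.1,0]],"turn":[[0,0,-0.1],[0,0,-0.1],[0,0,-0.1],[0,0,-0.1],[0,0,-0.1],[0,0,-0.1],[0,0,-0.1],[0,0,-0.1],[0,0,-0.08],[0,0,0]],"hand":[-0.6,-0.6,-0.6,-0.6,-0.6,-0.6,-0.6,-0.6,-0.6,-0.6]}' 
python3 s.py
```

```text
time: 24.4
ee_pos: [0.5043, -0.1682, 0.1755]
tcp_rot: [179.8, 0.1, 90.5]
wrist_force: [0.2, 0.7, -6.3]
opening: 0.0232
F [ 0.21  0.66 -6.32] M [-0.009  0.017 -0.025] p [ 0.5043 -0.1682  0.1755]
time: 25.4
ee_pos: [0.4453, -0.3795, 0.172]
tcp_rot: [-179.9, -0.0, 83.3]
wrist_force: [0.1, -0.2, -7.1]
opening: 0.0232
F [ 0.12 -0.23 -7.08] M [-0.006  0.066  0.013] p [ 0.4453 -0.3795  0.172 ]
```

```bash

python3 -m jog '{"delta_pos":[[0,0,0],[0,0,0],[0,0,0],[0,0,0],[0,0,0],[0,0,0],[0,0,0],[0,0,0],[0,0,0],[0,0,0]],"turn":[[-0.036,-0.303,0],[-0.036,-0.303,0],[-0.036,-0.303,0],[-0.036,-0.303,0],[-0.036,-0.303,0],[-0.036,-0.303,0],[-0.036,-0.303,0],[-0.036,-0.303,0],[-0.036,-0.306,0],[0,0,0]],"hand":[-0.6,-0.6,-0.6,-0.6,-0.6,-0.6,-0.6,-0.6,-0.6,-0.6]}' 
python3 - <<'E'
from h import *
from workcell import bot,camera
o=bot.get_obs();print({k:np.round(v,4).tolist() for k,v in o.items() if k in('ee_pos','tcp_rot','wrist_force','q')})
M=R.from_euler("xyz",o["tcp_rot"],degrees=True).as_matrix();print("minus toolz",-M[:,2],"tilt",np.degrees(np.arccos(-M[2,2])),"tool y (up slope)",M[:,1])
for n in("scene","side"):
    c=camera(n);E=ext(c);P=cloud(c,E)
    cv2.imwrite(f"pics/{n}2.png",c["frame"][:,:,::-1])
    if n=="side":
        pp=np.array([.4738,-.381,.0455]);nn=np.array([-.372,.044,.927])
c=camera("wrist");cv2.imwrite("pics/w4.png",c["frame"][:,:,::-1]);E=ext(c,o);P=cloud(c,E)
# plane of held block base top and board, in wrist view
f=cv2.cvtColor(c["frame"],cv2.COLOR_RGB2HSV)
t=np.array(o["ee_pos"]);zz=(P-t)@(-M[:,2]);yy=(P-t)@M[:,1];xx=(P-t)@M[:,0]
m=(zz>-.02)&(zz<.0)&(abs(yy)<.035)&(abs(xx)<.06);p=P[m];print("base top",m.sum())
u,s,v=np.linalg.svd(p-p.mean(0));nb=v[2]*np.sign(v[2][2]);print(nb,"h top below tcp",np.median(zz[m]),"x range",xx[m].min(),xx[m].max(),"y",yy[m].min(),yy[m].max())
E
```

```text
time: 26.4
ee_pos: [0.4452, -0.3771, 0.1723]
tcp_rot: [158.1, 0.0, 83.4]
wrist_force: [0.5, -0.4, -6.3]
opening: 0.023
{'q': [-47.0646, -8.7796, -12.8288, 68.8939, 14.0229, 51.6351], 'ee_pos': [0.4452, -0.3771, 0.1723], 'tcp_rot': [158.0521, 0.0243, 83.4087], 'wrist_force': [0.4994, -0.4468, -6.2706]}
minus toolz [-0.3712481   0.04329289  0.92752389] tilt 21.947932596170723 tool y (up slope) [ 0.92141147 -0.10630929  0.37376362]
base top 6685
[-0.36914883  0.05788656  0.92756579] h top below tcp -0.008560456451050679 x range -0.053989813248861776 0.05470528098223565 y -0.03105092565301012 0.033404912006912806
```

View pics/side2.png

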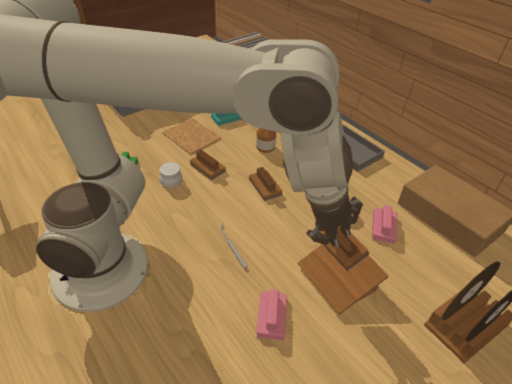

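View pics/w4.png

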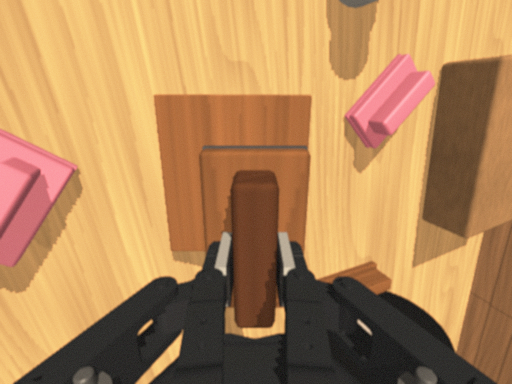

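The side view shows the block held tilted over the board, at (348,245). In the wrist view the board spans about (160–310, 95–250), parallel to the block base; the normals agree within 1°. Descending to about 6 mm above.

```bash

python3 -m jog '{"delta_pos":[[0.035,-0.005,-0.1],[0.035,-0.005,-0.24],[0.035,-0.005,-0.28],[0.035,-0.005,-0.28],[0.035,-0.005,-0.28],[0.035,-0.005,-0.28],[0.035,-0.005,-0.24],[0.035,-0.005,-0.12],[0.035,-0.005,-0.07],[0,0,0]],"turn":[[0,0,0],[0,0,0],[0,0,0],[0,0,0],[0,0,0],[0,0,0],[0,0,0],[0,0,0],[0,0,0],[0,0,0]],"hand":[-0.6,-0.6,-0.6,-0.6,-0.6,-0.6,-0.6,-0.6,-0.6,-0.6]}' 
python3 s.py
python3 -m jog '{"delta_pos":[[0.007,0,-0.019],[0.007,0,-0.019],[0.007,0,-0.019],[0.007,0,-0.019],[0,0,0],[0,0,0],[0,0,0],[0,0,0],[0,0,0],[0,0,0]],"turn":[[0,0,0],[0,0,0],[0,0,0],[0,0,0],[0,0,0],[0,0,0],[0,0,0],[0,0,0],[0,0,0],[0,0,0]],"hand":[-0.6,-0.6,-0.6,-0.6,-0.6,-0.6,-0.6,-0.6,-0.6,-0.6]}' 
python3 s.py
```

```text
time: 27.55
ee_pos: [0.4619, -0.3803, 0.0784]
tcp_rot: [158.0, 0.1, 83.4]
wrist_force: [-0.3, -0.1, -5.4]
opening: 0.0235
F [-0.32 -0.1  -5.44] M [ 0.106  0.906 -0.009] p [ 0.4619 -0.3803  0.0784]
time: 28.55
ee_pos: [0.4632, -0.3803, 0.0748]
tcp_rot: [158.0, 0.1, 83.4]
wrist_force: [-0.0, 0.2, -6.7]
opening: 0.023
F [-0.    0.18 -6.74] M [ 0.113  0.873 -0.03 ] p [ 0.4632 -0.3803  0.0748]
```

```bash

python3 -m jog '{"delta_pos":[[0.007,0,-0.019],[0.007,0,-0.019],[0,0,0],[0,0,0],[0,0,0],[0,0,0],[0,0,0],[0,0,0],[0,0,0],[0,0,0]],"turn":[[0,0,0],[0,0,0],[0,0,0],[0,0,0],[0,0,0],[0,0,0],[0,0,0],[0,0,0],[0,0,0],[0,0,0]],"hand":[-0.6,-0.6,-0.6,-0.6,-0.6,-0.6,-0.6,-0.6,-0.6,-0.6]}' 
python3 s.py
python3 -m jog '{"delta_pos":[[0.004,0,-0.01],[0.004,0,-0.01],[0,0,0],[0,0,0],[0,0,0],[0,0,0],[0,0,0],[0,0,0],[0,0,0],[0,0,0]],"turn":[[0,0,0],[0,0,0],[0,0,0],[0,0,0],[0,0,0],[0,0,0],[0,0,0],[0,0,0],[0,0,0],[0,0,0]],"hand":[-0.6,-0.6,-0.6,-0.6,-0.6,-0.6,-0.6,-0.6,-0.6,-0.6]}' 
python3 s.py
```

```text
time: 29.55
ee_pos: [0.4638, -0.3802, 0.0729]
tcp_rot: [158.0, 0.1, 83.4]
wrist_force: [0.6, -0.3, -6.2]
opening: 0.0226
F [ 0.61 -0.25 -6.19] M [ 0.114  0.871 -0.005] p [ 0.4638 -0.3802  0.0729]
time: 30.55
ee_pos: [0.4642, -0.3803, 0.072]
tcp_rot: [158.0, 0.1, 83.4]
wrist_force: [-2.4, 0.9, -2.5]
opening: 0.023
F [-2.4   0.86 -2.53] M [0.255 1.061 0.04 ] p [ 0.4642 -0.3803  0.072 ]
```

Contact came where expected (TCP z 0.072). I'll seat it slightly more.

```bash

python3 -m jog '{"delta_pos":[[0.004,0,-0.01],[0.002,0,-0.005],[0,0,0],[0,0,0],[0,0,0],[0,0,0],[0,0,0],[0,0,0],[0,0,0],[0,0,0]],"turn":[[0,0,0],[0,0,0],[0,0,0],[0,0,0],[0,0,0],[0,0,0],[0,0,0],[0,0,0],[0,0,0],[0,0,0]],"hand":[-0.6,-0.6,-0.6,-0.6,-0.6,-0.6,-0.6,-0.6,-0.6,-0.6]}' 
python3 s.py
```

```text
time: 31.55
ee_pos: [0.4643, -0.3803, 0.0719]
tcp_rot: [158.0, 0.1, 83.4]
wrist_force: [-8.3, 3.0, 5.5]
opening: 0.0235
F [-8.29  3.03  5.52] M [0.778 1.808 0.249] p [ 0.4643 -0.3803  0.0719]
```

```bash

python3 -m jog '{"delta_pos":[[0,0,0],[0,0,0],[0,0,0],[0,0,0],[0,0,0],[0,0,0],[0,0,0],[0,0,0],[0,0,0],[0,0,0]],"turn":[[0,0,0],[0,0,0],[0,0,0],[0,0,0],[0,0,0],[0,0,0],[0,0,0],[0,0,0],[0,0,0],[0,0,0]],"hand":[-0.6,-0.6,-0.6,-0.43,-0.4,-0.38,-0.36,-0.34,-0.32,-0.3]}' 20
python3 s.py
python3 - <<'E'
from workcell import camera
import cv2,numpy as np
a=[camera(n)["frame"][:,:,::-1] for n in("scene","side")]
cv2.imwrite("pics/m3.png",np.hstack([cv2.resize(a[0][170:290,40:200],(400,300)),cv2.resize(a[1][180:330,260:460],(400,300))]))
E
```

```text
time: 32.55
ee_pos: [0.4646, -0.3803, 0.0711]
tcp_rot: [158.0, 0.1, 83.4]
wrist_force: [0.1, -0.5, -0.4]
opening: 0.0297
F [ 0.06 -0.49 -0.37] M [0.04  0.334 0.011] p [ 0.4646 -0.3803  0.0711]
```

View pics/m3.png

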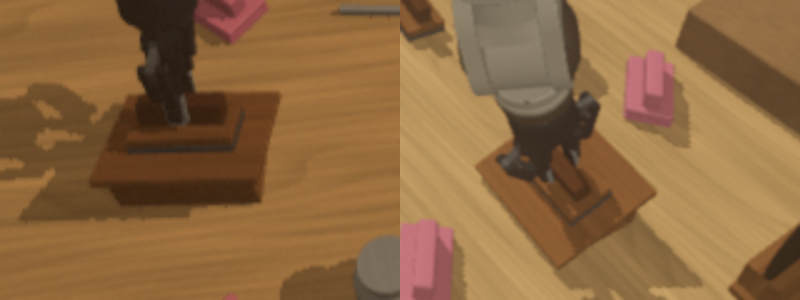

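The enlarged crops show the block flat in the middle of the board, at (185,125) left and (580,190) right. Force on the tool is zero with the jaws at 30 mm, so it holds by itself. Opening a little more and retreating along the board normal.

```bash

python3 -m jog '{"delta_pos":[[0,0,0],[0,0,0],[0,0,0],[-0.037,0.004,0.093],[-0.074,0.009,0.185],[-0.11,0.013,0.278],[-0.11,0.013,0.278],[-0.148,0.018,0.37],[-0.148,0.018,0.37],[-0.148,0.018,0.37]],"turn":[[0,0,0],[0,0,0],[0,0,0],[0,0,0],[0,0,0],[0,0,0],[0,0,0],[0,0,0],[0,0,0],[0,0,0]],"hand":[-0.2,-0.1,0,0,0,0,0,0,0,0]}'
python3 -m jog '{"delta_pos":[[-0.2,0.2,0.3],[-0.2,0.3,0.3],[-0.2,0.3,0.3],[-0.2,0.3,0],[-0.2,0.3,0],[-0.2,0.3,0],[0,0,0],[0,0,0],[0,0,0],[0,0,0]],"turn":[[0,0,0],[0,0,0],[0,0,0],[0,0,0],[0,0,0],[0,0,0],[0,0,0],[0,0,0],[0,0,0],[0,0,0]],"hand":[0,0,0,0,0,0,0,0,0,0]}'
python3 - <<'E'
from h import *
from workcell import camera
n0=R.from_euler("ZY",[-6.75,-22],degrees=True).as_matrix();C=np.array([.4738,-.381,.0455])
for n in("scene","side"):
    c=camera(n);E=ext(c);P=cloud(c,E);cv2.imwrite(f"pics/{n}4.png",c["frame"][:,:,::-1])
    for b in blobs(c,E,.038,.054,amin=100,xr=(.38,.6),yr=(-.25,.25)): print(n,*[f"{k}={v}" for k,v in b.items()])
    L=(P-C)@n0
    for lo,hi in((.012,.026),(.036,.056)):
        m=(L[...,2]>lo)&(L[...,2]<hi)&(abs(L[...,0])<.075)&(abs(L[...,1])<.085)
        p=L[m];print("board frame",lo,m.sum(),cv2.minAreaRect((p[:,:2]*1000).astype(np.float32)),np.median(p[:,2]))
        g=abs(p[:,2]-np.median(p[:,2]))<.003;q=p[g];print(" slope",np.linalg.lstsq(np.c_[q[:,:2],np.ones(len(q))],q[:,2],rcond=None)[0])
E
```

```text
time: 33.65
ee_pos: [0.4253, -0.3756, 0.1701]
tcp_rot: [158.0, 0.1, 83.4]
wrist_force: [-0.6, -0.6, -0.7]
opening: 0.0422
time: 34.65
ee_pos: [0.366, -0.291, 0.2132]
tcp_rot: [158.0, 0.1, 83.4]
wrist_force: [0.4, 0.1, 0.2]
opening: 0.0429
scene px=[319. 189.] n=261 c=[444. 183.] m=[446.9 181.4  47.5] wh=[27. 91.] a=9.2 zq=[40.6 47.5 51.9]
scene px=[260. 227.] n=312 c=[541.  -2.] m=[542.9  -1.4  48. ] wh=[25. 90.] a=-12.8 zq=[40.1 48.  51.8]
board frame 0.012 445 ((3.009033203125, -0.6055488586425781), (65.67220306396484, 110.18142700195312), 0.6919629573822021) 0.020369565876604927
 slope [-0.01393004 -0.00466823  0.02075499]
board frame 0.036 307 ((2.5975589752197266, -1.0940742492675781), (28.43450355529785, 89.11593627929688), 2.609683036804199) 0.0472037848238637
 slope [-0.0417034  -0.00116412  0.04801688]
side px=[207. 158.] n=158 c=[442. 182.] m=[440.1 177.2  47.4] wh=[23. 92.] a=7.0 zq=[39.6 47.4 50.8]
board frame 0.012 728 ((0.018186569213867188, -1.3453254699707031), (63.94723892211914, 111.17862701416016), 0.05466638132929802) 0.019635109872554568
 slope [ 0.00336502 -0.00029756  0.0196682 ]
board frame 0.036 379 ((-0.059372901916503906, -1.9000396728515625), (90.99223327636719, 24.38294792175293), 89.94677734375) 0.04719199962810109
 slope [0.01119094 0.00139799 0.04731328]
```

View pics/scene4.png

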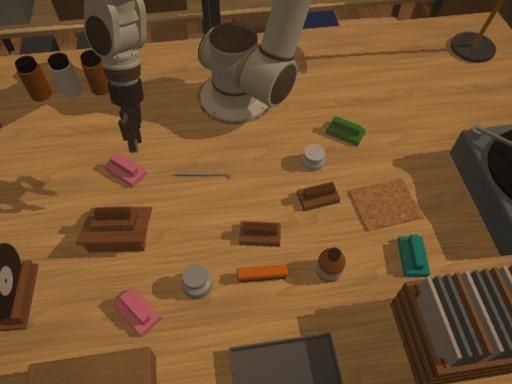

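View pics/side4.png

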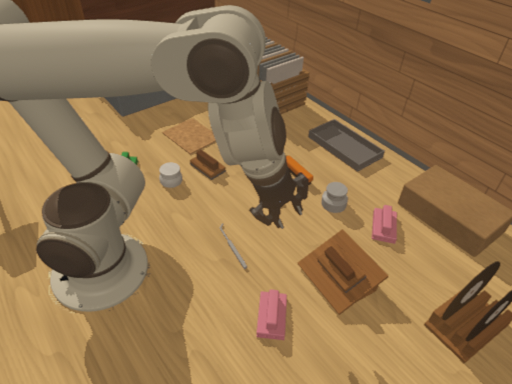

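The block sits within 3 mm of the board's centre, flat: its base top reads 20 mm and its bar top 48 mm above the board. The other two blocks, at scene (260,233) and (319,196), lie flat on the bare bench. The bystanders are in place and the robot is clear.

```bash
python3 -c "
from workcell import ticket
print(ticket.job_done())"
```

```text
the job is handed in; nothing more can be done
None
```

The rough block is parked flat on the middle of the sloping rest, and I handed the job in at about 35 s; no verdict was reported.

**Dragging:** I dragged all three blocks about 55 to 72 mm along the bench and left them lying flat. The left one took about 13 N and the other two about 2 N each, so the left one is the rough block.

**Parking:** I lowered the left block onto the board at 22 degrees, seated it with light pressure and let go once it was down. I then backed off along the board's normal.

**Last checks:** Both cameras put the block within about 3 mm of the board's centre, with its base top at 20 mm and bar top at about 47 mm above the surface. The side view reads it flat within about 0.01 rad. The noisier scene view slopes more on the narrow bar top (0.04), but its base top agrees with the side view. In the pictures:
- The slick blocks lie on the bare bench. The final numeric check caught the middle one in the scene view only, because the gripper hid it from the side camera.
- The bottle, weight and brush look unmoved; I did not measure them.
- The robot touches nothing.

**Disagreements:**
- The drag forces were all about two to three times the 0.7, 1.0 and 5.3 N given. The rough one is partly explained by the gripper pressing down about 11 N during its drag, but I don't know why the slick ones read high. The six-to-one ratio still left the choice clear.
- While weighing up the middle block I also slid it back and forth by about 15 mm several times, and lifted it barely (well under 1 mm).

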